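# Stop the slip mixer and draw its fuse carrier

### The arm

A 6-joint arm with a two-finger parallel gripper is mounted at the origin on a cart in front of the work surface, level with it; the furniture and walls round the work are solid. World frame = base frame: x ahead of the robot, y to its left, z up, the work surface at z = 0. Lengths are in m, angles in rad, forces in N, time in s.
With the tool pointing down it reaches from about 0.35 to 0.975 m from the base axis. Payload 4.9 kg.
Tool frame: the origin (TCP) lies midway between the tips of the shut fingers; the grasp point (between the pads) lies ctrl.grip_depth behind it (ctrl.grip_depth is the distance from the TCP to the grasp point, in m); y points along the fingers, z is the direction in which the jaws open and shut, and the axes are right-handed (so a half turn about y gives the same grasp; the last joint's range is limited). The gripper opens to 85 mm and grips with 20 to 120 N. Pads are 22 mm wide; open, the fingers measure 114 mm over their backs; the gripper's body (76 mm by 85 mm) begins 54 mm behind the grasp point. The pads swing forward as they close: fully open they stand 13 mm farther back than shut.
Start: joints at [1.07, 0.053, 1.613, -0, 1.476, -0.119], TCP at [0.233, 0.58, 0.231] pointing down, gripper open.
Joint ranges: [-3.01, 3.01], [-1.01, 2.22], [0.06, 2.58], [-1.02, 4.17], [0.09, 2.62], [-3.14, 3.14]. Speed limits (rad/s): [2.57, 2.57, 3.14, 3.14, 3.14, 3.14].

### API

Orientations are given as a rotation vector (axis times angle).
In Python, from station import ctrl gives the robot as it stands.
- The arm moves only by the tool jog_arm, never from a script. Its argument "moves" is a list of rows, each a list of 6 numbers: the shift along the tool's x, y, z in mm, then the turn, a rotation vector about the tool's x, y, z in rad. In form: [[x, y, z, wx, wy, wz], ...]. A call has 1 to 12 rows; each row shifts and turns the commanded pose from where the row before left it, along the tool's axes as they then stand; what a row does not reach is not made up. A row lasts 1/10 s, in which the tool goes at most 50 mm and 8.59 degrees, less where a joint would pass 70% of its speed; a pose out of reach is approached as far as the arm can. A call is refused whole if a number of a shift passes 50 or a number of a turn 0.15, either way. A call with a gripper value outside its range is refused whole. "grip" is the finger opening in mm, from 0 to 85.4, set as the call begins (left out, the last holds). The fingers move at their own pace and stop on an object; "grip_force" is the grip in N (left out, the last holds). Time passes only in rows, so rows that do not move let the fingers close. It gives the time, the measured TCP pose, the force and the opening at its end, in the units of the state.
- ctrl.get_obs(): the state, without advancing time (a new reading comes with each control period).
- ctrl.get_image(name): name is "side" or "top"; returns the picture (384x512x3 uint8, red, green, blue); there is no depth.
- ctrl.camera_params(name): a dict with "fx", "fy", "cx", "cy" (pixels), "D" ([k1, k2, p1, p2, k3] as OpenCV has them; the pictures are not rectified), "pose" (4x4, takes a point from camera to world coordinates). Camera axes: x right, y up, looking along -z (the intrinsics and any distortion apply to the point x, -y, -z); pixel columns grow to the right and rows downward; lengths in m; the calibration is good to about 2 mm. A picture is of the moment at which its call begins. camera_params takes no time and is no camera call.
- ctrl.finish_job(): hands the job in, once; it reports no verdict.
The state is a dict: "t": time; "q": joint angles; "dq": joint speeds; "effort": joint torques, N m; "tool_pos": TCP position; "tool_rot": TCP orientation; "contact_force": force on the tool from outside, world axes, zero at the start; "wrist_torque": the same for the moment, N m; "opening": finger opening in m.
Only numpy, scipy, OpenCV 4.12 (cv2) and the standard library are available. Lean on these libraries where they do the work, as an engineer would, in place of code of your own. Each camera call takes 0.05 s, during which the arm holds its last target. There are 200 camera calls.

### The job

Make the slip mixer safe: push the mushroom stop button fully down, and only then take the fuse carrier by the two catches on its opposite sides, pinch both in together and lift the carrier straight up out of its holder. Finish while still holding it by the pinched catches, still and upright, its underside about a hand's breadth above the holder, with the stop button left down. Leave the loose things lying round them (tile, wedge, wooden rib, cup) where they are.

Things in the scene. Friction and masses are not known exactly. Their poses are not given: they have to be found in the camera images.
- stop_box: Fixed stop station on the bench: square grey box 80 x 80 x 50 mm with a black mushroom button in the middle of its top and a small black cable gland on its +x side. Origin at the centre of its underside, z up. It and the fuse holder may stand either way round (either one to the left).
- stop_button (a joint): Travel of the mushroom button in m: 0 = up (as it starts), 0.010 = fully down. It takes about 5 N to move (rather more if pressed fast) and stays where it is pushed; it counts as down beyond 0.0075.
- stop_top (a point): Centre of the top of the mushroom head (40 mm across, black); 87 mm above the bench when up, 77 mm when down. Moves with the button.
- holder: Fixed black fuse holder: 86 x 86 mm block on a steel foot plate 110 (x) x 100 (y) mm, its top face 46 mm above the bench. Mouth 59 (x) x 43 (y) mm; the catches hook under its 8 mm thick lip. Origin at the centre of its underside, z up, y along the line of the two catches.
- carrier: Loose grey fuse carrier, a block 56 (x) x 40 (y) x 74 mm, about 0.18 kg, plugged 36 mm deep into the holder, its top 38 mm standing out; free after 36 mm of lift. Origin at the centre of its underside (10 mm above the bench when seated), z up. A black catch tab in the middle of each long side (+y, -y). Fingers closing along y sink both tabs flush, then grip its sides.
- catch_left (a joint): Catch on the carrier's +y side; its tab, 9 mm wide in x, 44 to 70 mm above the carrier's underside, stands 6 mm proud (52 mm over both tabs). Value in m: 0 = out, 0.006 = flush, 0.0065 = stop. Spring 1.8 N at first, 3.9 N when flush. Its barb holds the carrier in the holder until both catches are in by 4 mm.
- catch_right (a joint): The same for the catch on the carrier's -y side.
- tile: Bystander: loose flat white tile, 95 x 95 x 9 mm, lying beyond the work. Origin at the centre of its underside.
- wedge: Bystander: loose brown wooden wedge, 28 x 85 x 22 mm, lying at the near edge of the bench. Origin at the centre of its underside.
- wood_rib: Bystander: loose flat wooden potter's rib, 52 x 109 x 8 mm. Origin at the centre of its underside.
- cup: Bystander: loose white cast cup, 63 mm across, 76 mm high. Origin at the centre of its underside.
Mind the look-alikes: they are no part of the job. What is shaped like the carrier but purple or turquoise is not meant.

How it is judged:
By the outcome, as a careful person would: the job done as asked, in the order asked, and still so for the second after the job is handed in, while the arm keeps its last pose, push and grip.
It also fails if it takes over 42 s, if anything falls off the work surface, if the arm or the gripper's body presses on something with over 40 N, if the wrist force passes 120 N, or if a joint passes its speed limit or range.

## Working session

There is one attempt and no reset: what is moved stays moved. The work goes in short steps, Python scripts to look and compute and a tool call to move; the robot and the scene stay as the last step left them, time stands still between calls to the robot, and variables do not carry over. Pictures are saved under pics/ and viewed, about 8 in all and at most 12, crops included, and the job is handed in when it is done.

Besides the shell and the picture viewer there is one more tool, called after ">>>" in YAML: its name, and indented under it one key for each argument. jog_arm: Moves the arm, as the interface text tells. Its arguments: {"type":"object","properties":{"moves":{"type":"array","items":{"type":"array","items":{"type":"number"}}},"grip":{"type":"number"},"grip_force":{"type":"number"}},"required":["moves"]}

```bash
mkdir -p pics; python3 - <<'E'
from station import ctrl
import cv2,numpy as np
for n in("top","side"):
    cv2.imwrite(f"pics/{n}0.png",cv2.resize(ctrl.get_image(n)[:,:,::-1],(800,600),interpolation=cv2.INTER_CUBIC))
    p=ctrl.camera_params(n);print(n,p)
o=ctrl.get_obs();print(o,ctrl.grip_depth)
E
```

```text
top {'fx': 443.6750503207327, 'fy': 443.6750503207327, 'cx': 252.4814573878451, 'cy': 194.21462772658558, 'D': array([-0.15096946,  0.        ,  0.        ,  0.        ,  0.        ]), 'pose': array([[ 0.02630582,  0.98984937, -0.13966472,  0.36317814],
       [-0.99940671,  0.02914842,  0.01834637, -0.02781297],
       [ 0.02223115,  0.13909924,  0.99002888,  1.42996283],
       [ 0.        ,  0.        ,  0.        ,  1.        ]])}
side {'fx': 495.1326649697319, 'fy': 495.1326649697319, 'cx': 263.82705895206436, 'cy': 183.18914235454832, 'D': array([-0.01930522,  0.        ,  0.        ,  0.        ,  0.        ]), 'pose': array([[-0.99756511, -0.02970361,  0.06309956,  0.62231139],
       [ 0.06815377, -0.60715319,  0.79165654,  0.89313844],
       [ 0.01479604,  0.79402941,  0.60769925,  0.77848657],
       [ 0.        ,  0.        ,  0.        ,  1.        ]])}
{'t': 0.1, 'q': array([ 1.06999391e+00,  5.32988957e-02,  1.61416142e+00,  1.69584623e-05,
        1.47599659e+00, -1.19036216e-01]), 'dq': array([-0.00089117, -0.00030212, -0.00309282,  0.00042097,  0.00018502,
        0.00107177]), 'effort': array([ 1.78049345e-04, -3.94905853e+01, -3.71362245e+01, -1.48505032e-04,
        3.90841073e-03,  2.64440212e-05]), 'tool_pos': array([0.23259355, 0.57950027, 0.23017814]), 'tool_rot': array([-1.55174086,  0.30004463, -0.29912146]), 'contact_force': array([-0.64037335, -0.64723923, -0.25243431]), 'wrist_torque': array([-0.0567819 ,  0.00738088,  0.015251  ]), 'opening': 0.08574658535240717} 0.0187
```

View pics/top0.png

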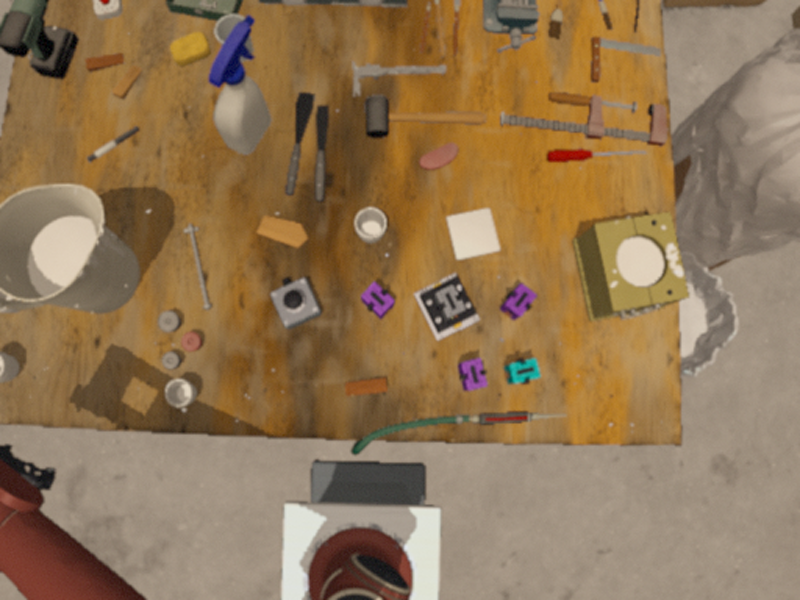

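View pics/side0.png

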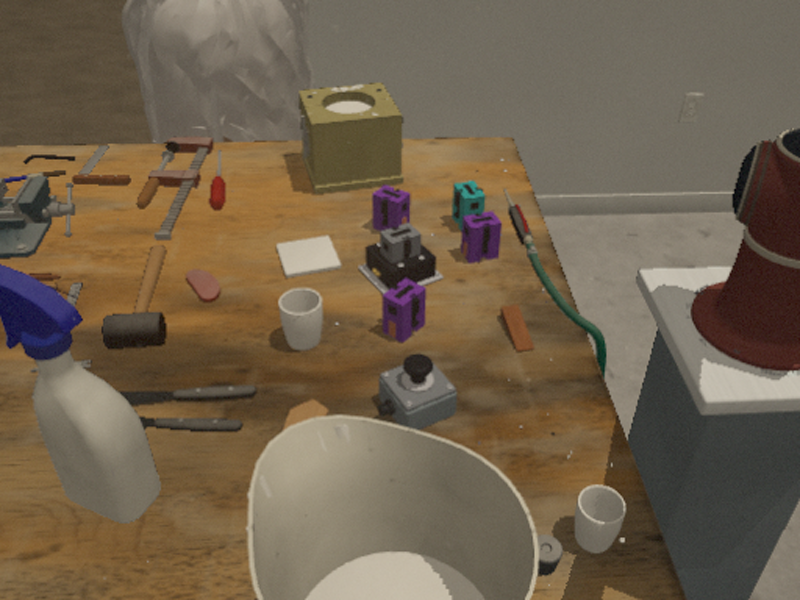

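The top view shows the stop box at about (295,300) with its button at (293,299), and the grey carrier in its black holder at about (450,303). Purple look-alikes sit on both sides. I'll enlarge both areas.

```bash
python3 - <<'E'
from station import ctrl
import cv2,numpy as np
t=ctrl.get_image("top")[:,:,::-1];s=ctrl.get_image("side")[:,:,::-1]
def c(im,u,v,w,h,k):return cv2.resize(im[v:v+h,u:u+w],None,fx=k,fy=k,interpolation=cv2.INTER_CUBIC)
# top: holder 260..310,170..220 ; button 165..215
cv2.imwrite("pics/c1.png",np.hstack([c(t,262,170,50,50,8),c(t,165,170,50,50,8)]))
cv2.imwrite("pics/c2.png",np.hstack([c(s,225,135,60,60,6.6666667),c(s,235,220,60,60,6.6666667)]))
E
```

```text
(no output)
```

View pics/c1.png

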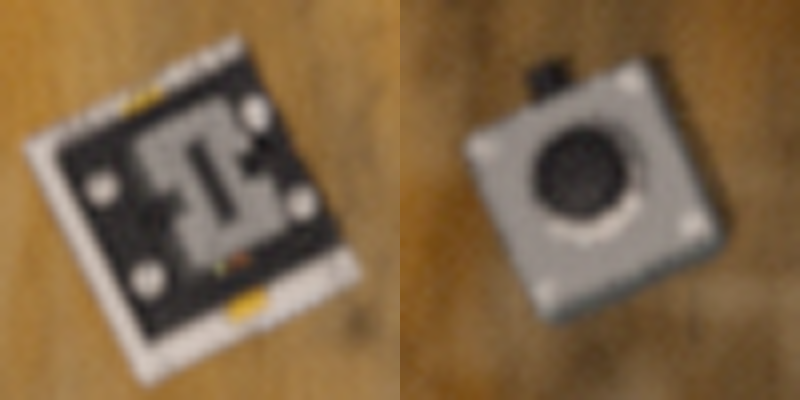

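View pics/c2.png

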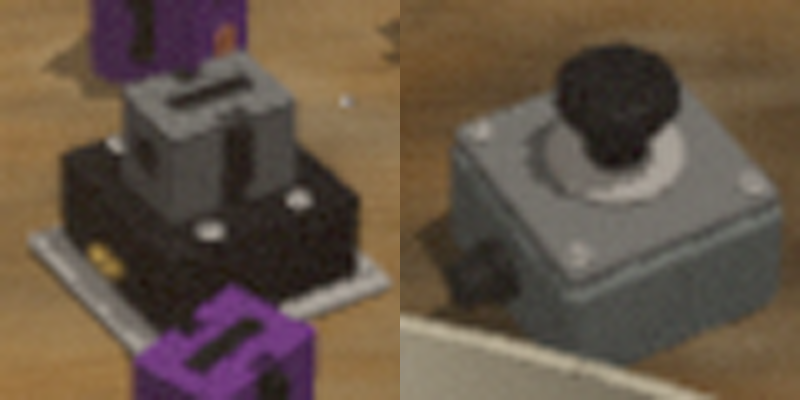

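The crops give these points:
- **Top crop, holder:** plate corners at about (25,145), (240,35), (362,280) and (148,385). The slot centre is at (212,180), and the catches are on the left (160,212) and right (262,155).
- **Top crop, button:** the head centre is at (580,172).
- **Side crop:** the carrier top corners are at about (122,92), (235,52), (297,95) and (175,135), and the button head is at about (617,80).

```bash
cat > h.py <<'E'
from station import ctrl
import cv2,numpy as np
from scipy.spatial.transform import Rotation as R
def ray(n,p):
    c=ctrl.camera_params(n);K=np.array([[c['fx'],0,c['cx']],[0,c['fy'],c['cy']],[0,0,1]])
    x,y=cv2.undistortPoints(np.array([[p]],float),K,c['D'])[0,0]
    return c['pose'][:3,3],c['pose'][:3,:3]@np.array([x,-y,-1])
def plane(n,p,z):
    o,d=ray(n,p);return (o+d*(z-o[2])/d[2])
E
python3 - <<'E'
from h import *
f=lambda u,v,u0,v0,k:((u+.5)/k-.5+u0,(v+.5)/k-.5+v0)
def ang(P,Q):d=Q-P;return np.degrees(np.arctan2(d[1],d[0])),np.linalg.norm(d)
T=lambda u,v,z:plane("top",f(u,v,262,170,8),z)[:2]
S=lambda u,v,z:plane("side",f(u,v,225,135,6.6667),z)[:2]
pl=[T(*p,.004) for p in((25,145),(240,35),(362,280),(148,385))]
print("plate",np.mean(pl,0),[ang(pl[i],pl[(i+1)%4]) for i in range(4)])
ca=[T(*p,.084) for p in((135,145),(222,98),(285,240),(190,272))]
print("car",np.mean(ca,0),[ang(ca[i],ca[(i+1)%4]) for i in range(4)]);print("slot",T(212,180,.084))
sc=[S(*p,.084) for p in((122,92),(235,52),(297,95),(175,135))]
print("side",np.mean(sc,0),[ang(sc[i],sc[(i+1)%4]) for i in range(4)],"slot",S(208,92,.084))
print("scr",np.mean([T(*p,.048) for p in((102,188),(255,112),(302,202),(148,280))],0))
print("btn",plane("top",f(180,172,165,170,8),.084),plane("side",f(217,80,235,220,6.6667),.084))
print("box",np.mean([plane("top",f(*p,165,170,8),.05) for p in((65,140),(245,60),(322,238),(142,318))],0))
o=ctrl.get_obs();print(R.from_rotvec(o['tool_rot']).as_matrix().round(4),o['t'])
E
```

```text
plate [ 0.56204605 -0.16277901] [(np.float64(-61.03027404521067), np.float64(0.09965130242580605)), (np.float64(-152.8009559579175), np.float64(0.11204707627594457)), (np.float64(117.5668102721634), np.float64(0.09754966586626762)), (np.float64(28.273827685243212), np.float64(0.10961334548683128))]
car [ 0.55958481 -0.16048235] [(np.float64(-59.83877543357228), np.float64(0.038526124028097984)), (np.float64(-155.29266535810208), np.float64(0.06000652831794988)), (np.float64(110.22564855955864), np.float64(0.038780604848389244)), (np.float64(24.373854648209154), np.float64(0.05331539576623082))]
slot [ 0.56295627 -0.16196614]
side [ 0.56094351 -0.1570179 ] [(np.float64(-149.74716200777937), np.float64(0.051787385296890046)), (np.float64(124.8438096619267), np.float64(0.038032806627814435)), (np.float64(27.579562712036633), np.float64(0.05379766682062374)), (np.float64(-57.979596776604595), np.float64(0.035418479616017115))] slot [ 0.56072057 -0.1577795 ]
scr [ 0.56207115 -0.16166591]
btn [0.55690722 0.14812397 0.084     ] [0.55456475 0.15137147 0.084     ]
box [0.55536192 0.14700593 0.05      ]
[[ 9.280e-01 -6.000e-04  3.726e-01]
 [-3.726e-01 -1.100e-03  9.280e-01]
 [-2.000e-04 -1.000e+00 -1.200e-03]] 0.2
```

>>> jog_arm:
  moves:
    - [38,0,-23,0,0,0]
    - [38,0,-23,0,0,0]
    - [38,0,-23,0,0,0]
    - [38,0,-23,0,0,0]
    - [38,0,-23,0,0,0]
    - [38,0,-23,0,0,0]
    - [38,0,-23,0,0,0]
    - [38,0,-23,0,0,0]
    - [38,0,-23,0,0,0]
    - [38,0,-23,0,0,0]
    - [38,0,-23,0,0,0]
    - [38,0,-23,0,0,0]
  grip: 0
  grip_force: 40

```text
t: 1.4
tool_pos: [0.5539, 0.1523, 0.2312]
tool_rot: [-1.55, 0.3, -0.3]
contact_force: [0.6, 1.0, 0.8]
opening: -0.0001
```

>>> jog_arm:
  moves:
    - [3,30,-2,0,0,0]
    - [0,30,0,0,0,0]
    - [0,30,0,0,0,0]
    - [0,30,0,0,0,0]
    - [0,12,0,0,0,0]
    - [0,5,0,0,0,0]
    - [0,3,0,0,0,0]
    - [0,3,0,0,0,0]
    - [0,3,0,0,0,0]
    - [0,3,0,0,0,0]
    - [0,3,0,0,0,0]
    - [0,0,0,0,0,0]

```text
t: 2.6
tool_pos: [0.5564, 0.1512, 0.0807]
tool_rot: [-1.549, 0.297, -0.302]
contact_force: [0.2, 0.6, 2.9]
opening: -0.0001
```

>>> jog_arm:
  moves:
    - [0,2,0,0,0,0]
    - [0,2,0,0,0,0]
    - [0,2,0,0,0,0]
    - [0,1,0,0,0,0]
    - [0,0,0,0,0,0]
    - [0,0,0,0,0,0]

```text
t: 3.2
tool_pos: [0.5567, 0.1512, 0.0764]
tool_rot: [-1.549, 0.297, -0.301]
contact_force: [-6.1, -1.3, 17.4]
opening: 0.0001
```

>>> jog_arm:
  moves:
    - [0,-10,0,0,0,0]
    - [0,-40,0,0,0,0]
    - [0,-50,0,0,0,0]
    - [0,-50,0,0,0,0]
    - [15,0,-36,0,0,0]
    - [15,0,-36,0,0,0]
    - [15,0,-36,0,0,0]
    - [15,0,-36,0,0,0]
    - [15,0,-36,0,0,0]
    - [15,0,-36,0,0,0]
    - [15,0,-36,0,0,0]
    - [15,0,-36,0,0,0]

```text
t: 4.4
tool_pos: [0.5588, -0.1625, 0.2219]
tool_rot: [-1.55, 0.3, -0.299]
contact_force: [0.4, 0.0, -0.3]
opening: -0.0002
```

>>> jog_arm:
  moves:
    - [0,0,0,0,0.142,0]
    - [0,0,0,0,0.142,0]
    - [0,0,0,0,0.142,0]
    - [0,0,0,0,0.142,0]
    - [0,0,0,0,0.142,0]
    - [0,0,0,0,0.142,0]
    - [0,0,0,0,0.142,0]
    - [0,0,0,0,0.142,0]
    - [0,0,0,0,0.142,0]
    - [0,0,0,0,0.142,0]
    - [0,0,0,0,0.142,0]
    - [0,0,0,0,0.142,0]
  grip: 85

```text
t: 5.6
tool_pos: [0.559, -0.1609, 0.2218]
tool_rot: [-0.917, 1.582, -1.581]
contact_force: [-0.2, 1.1, 0.0]
opening: 0.0848
```

>>> jog_arm:
  moves:
    - [0,0,0,0,0.142,0]
    - [0,0,0,0,0.142,0]
    - [0,0,0,0,0.142,0]
    - [0,0,0,0,0.142,0]
    - [0,0,0,0,0,0]

```text
t: 6.1
tool_pos: [0.559, -0.1609, 0.2218]
tool_rot: [-0.486, 1.949, -1.948]
contact_force: [-0.2, 0.2, 0.3]
opening: 0.085
```

```bash
python3 - <<'E'
from h import *
o=ctrl.get_obs();M=R.from_rotvec(o['tool_rot']).as_matrix()
print(o['t'],o['tool_pos'],o['opening'],M.round(4),np.degrees(np.arctan2(M[1,2],M[0,2])),o['q'])
print("to go",M.T@(np.array([.562,-.1605,.2])-o['tool_pos']))
s=ctrl.get_image("side")[:,:,::-1]
c=lambda u,v:cv2.resize(s[v:v+100,u:u+70],None,fx=5.7,fy=5.7,interpolation=cv2.INTER_CUBIC)
cv2.imwrite("pics/d.png",np.hstack([c(220,100),c(230,190)]))
E
```

```text
6.1 [ 0.55902068 -0.16087844  0.22182957] 0.08503069724567493 [[-8.832e-01 -7.000e-04  4.690e-01]
 [-4.690e-01  3.000e-04 -8.832e-01]
 [ 5.000e-04 -1.000e+00 -5.000e-04]] -62.033486604301565 [-4.08094776e-01 -4.31145682e-02  1.72491635e+00 -4.75416959e-05
  1.46053104e+00  6.74598924e-01]
to go [-0.00281976  0.02182758  0.0010749 ]
```

View pics/d.png

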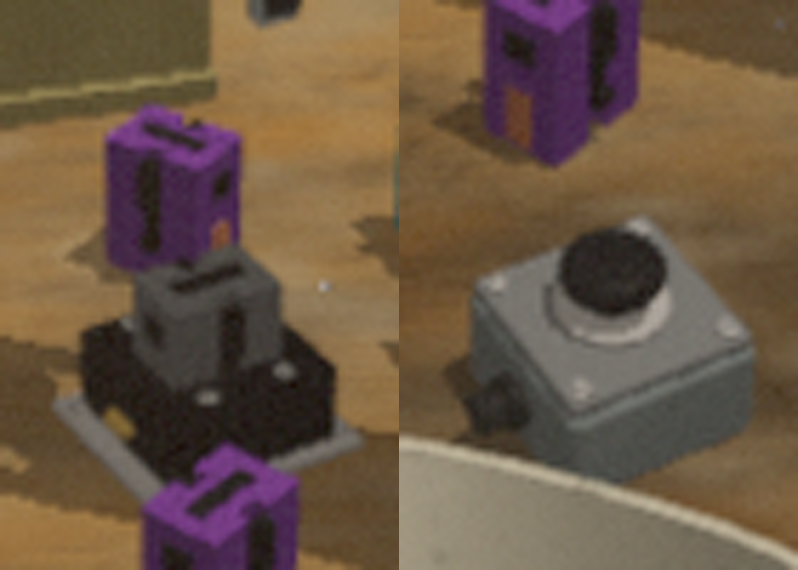

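The button head is now sitting low on its collar at crop (612,285), so the stop is down. The carrier is still seated and untouched. Next I'll descend around it.

>>> jog_arm:
  moves:
    - [-3,30,1,0,0,0]
    - [0,35,0,0,0,0]
    - [0,35,0,0,0,0]
    - [0,25,0,0,0,0]
    - [0,15,0,0,0,0]
    - [0,15,0,0,0,0]
    - [0,10,0,0,0,0]
    - [0,8,0,0,0,0]
    - [0,0,0,0,0,0]
    - [0,0,0,0,0,0]

```text
t: 7.15
tool_pos: [0.563, -0.1607, 0.0501]
tool_rot: [-0.484, 1.948, -1.949]
contact_force: [0.1, 0.7, 1.1]
opening: 0.0853
```

>>> jog_arm:
  moves:
    - [0,0,0,0,0,0]
    - [0,0,0,0,0,0]
    - [0,0,0,0,0,0]
    - [0,0,0,0,0,0]
  grip: 56
  grip_force: 25

```text
t: 7.55
tool_pos: [0.5626, -0.1605, 0.0496]
tool_rot: [-0.485, 1.948, -1.949]
contact_force: [0.8, -0.4, -0.3]
opening: 0.0561
```

```bash
python3 - <<'E'
from h import *
o=ctrl.get_obs();print(o['t'],o['tool_pos'],o['opening'],o['contact_force'])
s=ctrl.get_image("side")[:,:,::-1];t=ctrl.get_image("top")[:,:,::-1]
c=lambda s,u,v:cv2.resize(s[v:v+80,u:u+64],None,fx=6.25,fy=6.25,interpolation=cv2.INTER_CUBIC)
cv2.imwrite("pics/e.png",np.hstack([c(s,225,110),c(t,257,155)]))
E
```

```text
7.55 [ 0.56258931 -0.16051846  0.04962464] 0.056071421636372513 [ 0.79456719 -0.37883579 -0.2936511 ]
```

View pics/e.png

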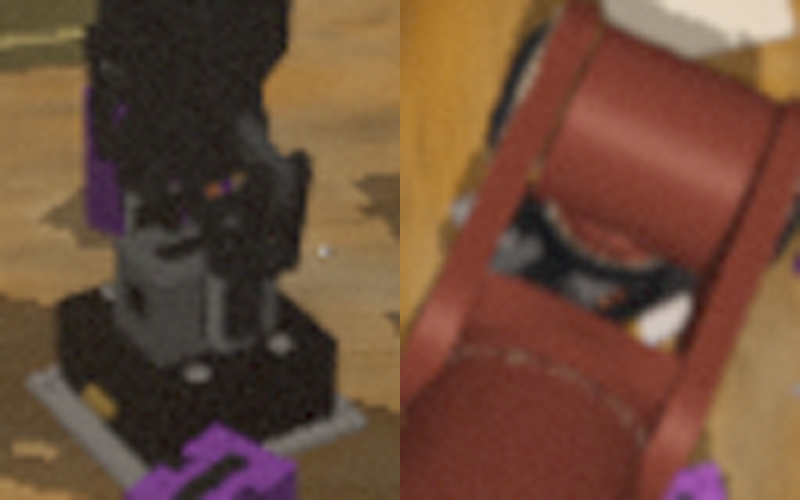

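The fingers are either side of the carrier, with the +y pad lined up with its tab at about crop (240,290). Now I'll close.

>>> jog_arm:
  moves:
    - [0,0,0,0,0,0]
    - [0,0,0,0,0,0]
    - [0,0,0,0,0,0]
    - [0,0,0,0,0,0]
    - [0,0,0,0,0,0]
    - [0,0,0,0,0,0]
  grip: 30
  grip_force: 30

```text
t: 8.25
tool_pos: [0.5632, -0.161, 0.0502]
tool_rot: [-0.483, 1.947, -1.95]
contact_force: [0.0, -2.3, 5.1]
opening: 0.0393
```

>>> jog_arm:
  moves:
    - [0,-2,0,0,0,0]
    - [0,-3,0,0,0,0]
    - [0,-4,0,0,0,0]
    - [0,-4,0,0,0,0]
    - [0,-4,0,0,0,0]
    - [0,0,0,0,0,0]

```text
t: 8.85
tool_pos: [0.5624, -0.1599, 0.067]
tool_rot: [-0.485, 1.95, -1.947]
contact_force: [0.2, -0.1, -2.0]
opening: 0.0395
```

>>> jog_arm:
  moves:
    - [0,-5,0,0,0,0]
    - [0,-8,0,0,0,0]
    - [0,-10,0,0,0,0]
    - [0,-12,0,0,0,0]
    - [0,-14,0,0,0,0]
    - [0,-14,0,0,0,0]
    - [0,-14,0,0,0,0]
    - [0,-14,0,0,0,0]
    - [0,-10,0,0,0,0]
    - [0,-6,0,0,0,0]
    - [0,-2,0,0,0,0]
    - [0,0,0,0,0,0]

```text
t: 10.05
tool_pos: [0.5623, -0.1604, 0.1752]
tool_rot: [-0.485, 1.949, -1.949]
contact_force: [0.2, -0.1, -2.2]
opening: 0.0393
```

>>> jog_arm:
  moves:
    - [0,0,0,0,0,0]
    - [0,0,0,0,0,0]
    - [0,0,0,0,0,0]

```text
t: 10.35
tool_pos: [0.5621, -0.1604, 0.1746]
tool_rot: [-0.486, 1.95, -1.949]
contact_force: [-0.5, 0.4, -2.9]
opening: 0.0397
```

```bash
python3 - <<'E'
from h import *
o=ctrl.get_obs();print(o['t'],o['tool_pos'],o['opening'],o['contact_force'],abs(o['dq']).max())
s=ctrl.get_image("side")[:,:,::-1]
cv2.imwrite("pics/f.png",cv2.resize(s[60:300,160:360],None,fx=2.5,fy=2.5,interpolation=cv2.INTER_CUBIC))
E
```

```text
10.35 [ 0.56209149 -0.16036647  0.17463229] 0.039724028357339396 [-0.46528851  0.43642653 -2.86399559] 0.0032939526608019546
```

View pics/f.png

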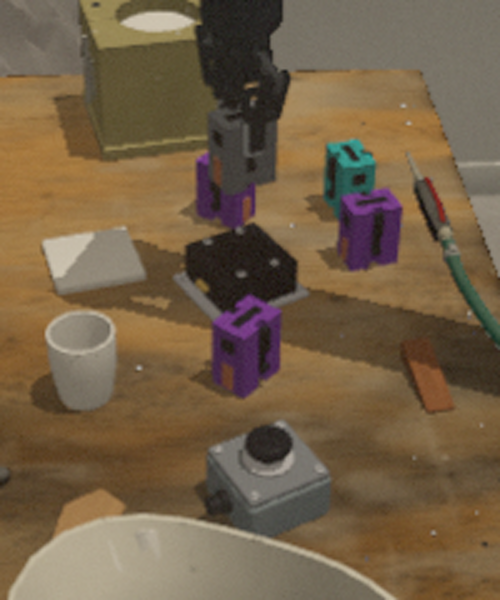

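The picture shows the carrier upright in the fingers at (243,150), clear of the empty holder at (242,265). The button is down at (268,445) and the bystanders are where they were.

```bash
python3 -c "
from station import ctrl
print(ctrl.finish_job())"
```

```text
the job is handed in; nothing more can be done
None
```

The slip mixer is safe. I pushed the stop button fully down first, then pinched both catches, lifted the fuse carrier straight out of its holder, and handed the job in at about 10.4 s.

- **Stop button:** I pressed until it hit its stop at 17 N, with the tool tip at 76 mm against a nominal 77 mm. The last picture still shows it down.
- **Carrier:** The fingers hold it at an opening of 39.7 mm, which matches both catches flush with the 40 mm body. The measured load is about 2 to 3 N, roughly the carrier's weight. The arm is still and the carrier looks upright.
- **Height:** I worked out from the tool height that its underside is about 89 mm above the holder's top face; I did not measure it separately.
- **Loose things:** The tile, wedge, cup and look-alikes look unmoved in the last picture. The rib is only partly in view there, but the arm never went near it at low height.

No check failed. The two cameras differed by 3 to 4 mm on the button and carrier positions, and I worked to values between them.

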